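# Turn the sample carousel to the orange cup and start the reading

### The job

With a fingertip, push slowly and gently on an arm of the sample carousel (not on a cup) to turn it until the cup with the orange lid stands centred in front of the reader's black window, in line with the yellow index line, and take the finger away. Then press the green start button on the reader fully down and let it go. Do not grip or lift the carousel, do not press the button before the orange cup is in place, and leave the loose things on the table alone.

Things in the scene. Friction and masses are not known exactly. Their poses are not given: they have to be found in the camera images.
- reader: Bench colour reader, fixed: grey foot plate 270 x 420 mm, 12 mm thick, carrying the carousel and, on the +y side, a white head 250 mm wide (x), from y 147 to 277 mm, top 97 mm above the table. Black reading window at x = 0 in its carousel side; yellow index lines at x = 0 on plate and head top. Origin: on the carousel's vertical axis at table level, z up, +y towards the head.
- rotor: Carousel: aluminium hub, radius 26 mm, top 60 mm above the table (black ball on it to 70 mm), four bare arms along +x, -x, +y, -y, 16 mm wide, 38 to 58 mm above the table, free air below to the foot plate. Turns endlessly about z with light friction (1 N at 65 mm), stays where left, rests loosely on its spindle. Sweep radius 136 mm. Origin on the axis, 36 mm up.
- hub (a point): Point on the carousel's turning axis, 46 mm above the table (mid height of the arms is 48 mm). The arms are bare from 26 to 97 mm from this axis; a fingertip about 30 mm above the table, 65 to 70 mm from the axis, pushes an arm on its side, clear of the cups. Push slowly (about 60 mm/s): a knock at 300 mm/s gives some 30 N.
- read_point (a point): Fixed point in front of the middle of the reading window, 115 mm from the carousel axis, 62 mm above the table: a cup is in reading position when its centre is here (seen from above).
- start (a joint): Travel of the round green start button (radius 15 mm) on the head's top: 0 released, 0.006 m fully pressed; pressed straight down, springs back, 4 N when fully down. It counts as pressed at 0.005 m.
- start_top (a point): Centre of the top face of the green start button; it is pressed downwards.
- weight: Loose brass check weight, 32 mm diameter, 48 mm high, standing; origin under its foot. Bystander.
- orange_lid (a point): Centre of the top of the orange lid (36 mm diameter) of the sample cup fixed at the end of the carousel arm that points along the rotor's +y; lid top 88 mm above the table, 115 mm from the axis; cup 44 mm high, clear plastic.
- cup_orange: The same cup with the orange lid; origin at the middle of its foot, 44 mm above the table; firmly seated in the arm, not to be touched.
- white_lid (a point): Centre of the top of the white lid (36 mm diameter) of the sample cup fixed at the end of the carousel arm that points along the rotor's -x; lid top 88 mm above the table, 115 mm from the axis; cup 44 mm high, clear plastic.
- cup_white: The same cup with the white lid; origin at the middle of its foot, 44 mm above the table; firmly seated in the arm, not to be touched.
- blue_lid (a point): Centre of the top of the blue lid (36 mm diameter) of the sample cup fixed at the end of the carousel arm that points along the rotor's -y; lid top 88 mm above the table, 115 mm from the axis; cup 44 mm high, clear plastic.
- cup_blue: The same cup with the blue lid; origin at the middle of its foot, 44 mm above the table; firmly seated in the arm, not to be touched.
- grey_lid (a point): Centre of the top of the grey lid (36 mm diameter) of the sample cup fixed at the end of the carousel arm that points along the rotor's +x; lid top 88 mm above the table, 115 mm from the axis; cup 44 mm high, clear plastic.
- cup_grey: The same cup with the grey lid; origin at the middle of its foot, 44 mm above the table; firmly seated in the arm, not to be touched.
- spare_cup_a: Loose spare sample cup with white lid standing on the table, 36 mm diameter, 44 mm high; origin under its foot. Bystander.
- spare_cup_b: Loose spare sample cup with grey lid standing on the table, 36 mm diameter, 44 mm high; origin under its foot. Bystander.
- amber_jar: Loose amber jar, 56 mm diameter, 75 mm high, standing; origin under its foot. Bystander.
- white_jar: Loose white jar, 50 mm diameter, 85 mm high, standing; origin under its foot. Bystander.
- scoop: Loose metal spoon lying on the table, about 170 mm long along its x; origin near its middle. Bystander.
- brush: Loose small brush lying on the table, about 200 mm long along its x; origin near its middle. Bystander.

How it is judged:
By the outcome, as a careful person would: the job done as asked, in the order asked, and still so for the second after the job is handed in, with the robot touching nothing.
It also fails if it takes over 51 s, if anything falls off the work surface, if the arm or the gripper's body presses on something with over 40 N, if the wrist force passes 120 N, or if a joint passes its speed limit or range.

### The arm

A 6-joint arm with a two-finger parallel gripper is mounted at the origin on the work surface. World frame = base frame: x ahead of the robot, y to its left, z up, the work surface at z = 0. Lengths are in m, angles in rad, forces in N, time in s.
With the tool pointing down it reaches from about 0.35 to 0.975 m from the base axis. Payload 4.9 kg.
Tool frame: the origin (TCP) lies midway between the tips of the shut fingers; the grasp point (between the pads) lies 19 mm behind it; z points along the fingers, y is the line along which they close (so a half turn about z gives the same grasp; the last joint's range is limited). The gripper opens to 85 mm and grips with 20 to 120 N. Pads are 22 mm wide; open, the fingers measure 114 mm over their backs; the gripper's body (76 mm by 85 mm) begins 54 mm behind the grasp point. The pads swing forward as they close: fully open they stand 13 mm farther back than shut.
Start: joints at [-1.452, 0.053, 1.613, -0, 1.476, -0.119], TCP at [0.147, -0.607, 0.231] pointing down, gripper open.
Joint ranges: [-3.01, 3.01], [-1.01, 2.22], [0.06, 2.58], [-1.02, 4.17], [0.09, 2.62], [-3.14, 3.14]. Speed limits (rad/s): [2.57, 2.57, 3.14, 3.14, 3.14, 3.14].

### API

Orientations are given as [roll, pitch, yaw] about the fixed x, y, z axes, in that order (R = Rz(yaw) Ry(pitch) Rx(roll)).
In Python, from rig import manip, grab_frame, regions_of, spot_point gives the robot as it stands.
- The arm moves only by the tool step_arm, never from a script. Its arguments are lists of equal length, an entry for each row: "delta_rot": the turn, a rotation vector about the tool's x, y, z in units of 360 degrees (1.0 is 360 degrees), a list of three; "slide": the shift along the tool's x, y, z in units of 400 mm (1.0 is 400 mm), a list of three; "hand": the opening, from 0 (shut) to 1 (fully open). A call has exactly 8 rows; each row is the pose to reach, as a shift and turn from the pose commanded when the call began, along the tool's axes at that moment, turning the shorter way round; what a row does not reach only later rows make up. A row lasts 1/12 s, in which the tool goes at most 41.7 mm and 7.16 degrees, less where a joint would pass 70% of its speed; a pose out of reach is approached as far as the arm can. A call with a number of a shift or a turn outside -1 to 1 is refused whole. A call with a gripper value outside its range is refused whole. The fingers move at their own pace and stop on an object; "squeeze" is the grip in N (left out, the last holds). Time passes only in rows, so rows that repeat a pose let the fingers close, or fill a call up. It gives the time, the measured TCP pose, the force, the opening and the grip force at its end, in the units of the state.
- manip.read_state(): the state, without advancing time (a new reading comes with each control period).
- grab_frame(name): name is "scene" or "top" or "wrist"; returns a dict with "image" (420x560x3 uint8, blue, green, red), "z_map" (420x560 float32, m along the optical axis (not along the pixel's ray), 0 where there is no reading), "vfov" (degrees; the focal length in pixels is half the picture's height over the tangent of half this angle, whatever the lens; pixels are square), "cx", "cy" (the principal point, pixels), "k1" (the pictures are not rectified: a ray, as slopes to the right and down, at radius r is drawn at 1 + k1 r^2 times it, then the intrinsics apply), "extrinsics" (4x4, takes a point from world to camera coordinates). Camera axes: x right, y down, z forward; pixel columns grow to the right and rows downward; lengths in m; the calibration is good to about 2 mm. A picture is of the moment at which its call begins.
- manip.finish_job(): hands the job in; it is judged then, once.
Trained networks look in a picture, given as the dict that the camera call returned (one of the last four; its "shot" number tells which), for a name from the list of things; names that differ only in an ending like _2 or _b are one class to them, and where a whole thing is asked for, a point or a joint stands for the part that bears it (a point fixed in the world has none). Each returns a list of dicts, best first, with "confidence" (0 to 1); they miss things now and then, are a little off and sometimes report something else, mostly with a low value. They report only what shows in the picture. A call takes as long as a camera call.
- regions_of(picture, name): "mask" (420x560 bool, what is visible of it).
- spot_point(picture, name): "location" ([x, y, z] in m, in world coordinates, good to about 4 mm: a listed point, or the origin of a listed thing).
The state is a dict: "clock": time; "q": joint angles; "qvel": joint speeds; "effort": joint torques, N m; "tool_pos": TCP position; "tool_rot": TCP orientation; "contact_force": force on the tool from outside, world axes, zero at the start; "wrist_torque": the same for the moment, N m; "width": finger opening in m; "finger_force": force on a finger pad.
Only numpy, scipy, OpenCV 4.12 (cv2) and the standard library are available. Lean on these libraries where they do the work, as an engineer would, in place of code of your own. Each camera call takes 0.05 s, during which the arm holds its last target. There are 200 camera calls.

## Working session

There is one attempt and no reset: what is moved stays moved. The work goes in short steps, Python scripts to look and compute and a tool call to move; the robot and the scene stay as the last step left them, time stands still between calls to the robot, and variables do not carry over. Pictures are saved under pics/ and viewed, at most 10 in all, crops included, and the job is handed in when it is done.

Besides the shell and the picture viewer there is one more tool, called after ">>>" as name(argument=value, ...) on one line, values as JSON. step_arm: Moves the arm, as the interface text tells. Shifts and turns lie within -1 to 1; 1 stands for 400 mm of shift or 360 degrees of turn. Its arguments: {"type":"object","properties":{"delta_rot":{"type":"array"},"slide":{"type":"array"},"hand":{"type":"array"},"squeeze":{"type":"number"}},"required":["delta_rot","slide","hand"]}

```bash
mkdir -p pics
cat > h.py <<'E'
from rig import manip, grab_frame, regions_of, spot_point
import numpy as np, cv2
from scipy.spatial.transform import Rotation as R
E
python3 - <<'E'
from h import *
s=manip.read_state(); print({k:np.round(v,3) for k,v in s.items()})
ims=[]
for n in("scene","top"):
    f=grab_frame(n); ims.append(f)
    cv2.imwrite(f"pics/{n}1.png",f["image"])
    for p in("reader","rotor","hub","read_point","start_top","orange_lid","white_lid","blue_lid","grey_lid","weight","spare_cup_a","amber_jar","white_jar","scoop","brush"):
        print(n,p,[(np.round(d["location"],3).tolist(),round(d["confidence"],2)) for d in spot_point(f,p)[:2]])
print(manip.read_state()["clock"])
E
```

```text
{'clock': np.float64(0.0), 'q': array([-1.452,  0.053,  1.614,  0.   ,  1.476, -0.119]), 'qvel': array([-0.   ,  0.001,  0.001,  0.001, -0.002, -0.001]), 'effort': array([-2.0000e-03, -3.9368e+01, -3.7018e+01, -0.0000e+00,  7.0000e-03,
       -0.0000e+00]), 'tool_pos': array([ 0.147, -0.607,  0.23 ]), 'tool_rot': array([-3.14 , -0.   ,  0.238]), 'contact_force': array([-0.208,  0.108, -0.564]), 'wrist_torque': array([-0.034, -0.001, -0.01 ]), 'finger_force': np.float64(0.0), 'width': np.float64(0.085)}
scene reader [([0.608, -0.166, -0.001], 0.61)]
scene rotor [([0.608, -0.163, 0.035], 0.73), ([0.608, -0.166, -0.002], 0.73)]
scene hub [([0.608, -0.164, 0.046], 0.7), ([0.434, -0.217, 0.001], 0.46)]
scene read_point [([0.591, -0.049, 0.064], 0.56), ([0.375, -0.479, -0.002], 0.44)]
scene start_top [([0.606, -0.166, -0.001], 0.57), ([0.524, 0.046, 0.116], 0.43)]
scene orange_lid [([0.491, -0.174, 0.088], 0.54)]
scene white_lid [([0.625, -0.277, 0.088], 0.58), ([0.59, -0.048, 0.045], 0.33)]
scene blue_lid [([0.493, -0.18, 0.044], 0.69), ([0.719, -0.15, 0.088], 0.6)]
scene grey_lid [([0.59
[... 590 characters left out ...]
279, 0.039], 0.44)]
top start_top [([0.527, 0.043, 0.12], 0.68)]
top orange_lid [([0.49, -0.178, 0.088], 0.5)]
top white_lid [([0.37, -0.48, -0.002], 0.64), ([0.627, -0.279, 0.085], 0.47)]
top blue_lid [([0.72, -0.144, 0.088], 0.43)]
top grey_lid [([0.59, -0.048, 0.087], 0.66), ([0.61, -0.165, 0.036], 0.6)]
top weight [([0.405, 0.297, 0.002], 0.54)]
top spare_cup_a [([0.492, -0.178, 0.089], 0.7), ([0.431, -0.223, -0.004], 0.54)]
top amber_jar [([0.622, -0.369, -0.0], 0.98), ([0.764, 0.019, -0.001], 0.3)]
top white_jar [([0.761, 0.019, 0.0], 0.81), ([0.62, -0.278, 0.04], 0.44)]
top scoop [([0.435, 0.411, -0.0], 0.89), ([0.59, -0.05, 0.049], 0.58)]
top brush [([0.369, -0.479, 0.001], 0.6)]
1.6
```

View pics/scene1.png

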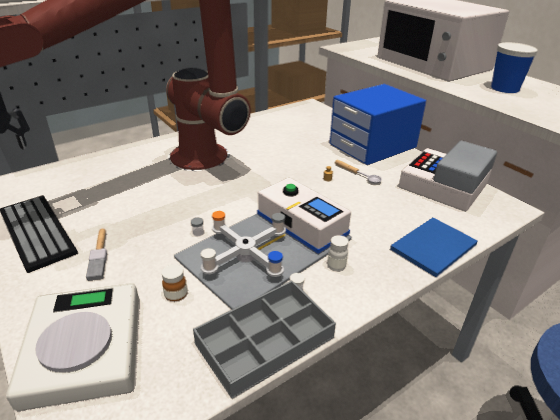

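View pics/top1.png

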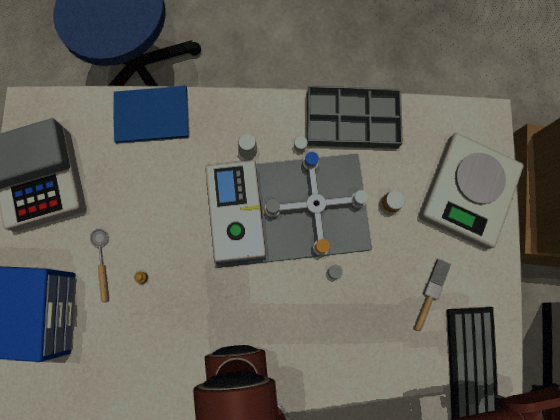

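```bash
cat >> h.py <<'E'
def cloud(f):
    h,w=f["z_map"].shape; fl=h/2/np.tan(np.radians(f["vfov"])/2)
    u,v=np.meshgrid(np.arange(w),np.arange(h))
    K=np.array([[fl,0,f["cx"]],[0,fl,f["cy"]],[0,0,1.]])
    s=cv2.undistortPoints(np.stack([u,v],-1).reshape(-1,1,2).astype(float),K,np.array([f["k1"],0,0,0.])).reshape(h,w,2)
    z=f["z_map"]; P=np.stack([s[...,0]*z,s[...,1]*z,z],-1)
    E=f["extrinsics"]; return (P-E[:3,3])@E[:3,:3], z>0
HSV=dict(orange=((8,150,90),(17,255,255)),blue=((105,150,80),(125,255,255)),green=((50,120,40),(80,255,255)),yellow=((22,120,90),(34,255,255)))
def colpts(f,c,lo,hi,C=(0.6,-0.1),rad=.3):
    P,ok=cloud(f); m=cv2.inRange(cv2.cvtColor(f["image"],cv2.COLOR_BGR2HSV),*HSV[c])>0
    m&=ok&(P[...,2]>lo)&(P[...,2]<hi)&(np.hypot(P[...,0]-C[0],P[...,1]-C[1])<rad)
    return P[m]
E
python3 - <<'E'
from h import *
for n in("scene","top"):
    f=grab_frame(n); P,ok=cloud(f)
    for c,lo,hi in(("orange",.08,.095),("blue",.08,.095),("green",.09,.14),("yellow",.0,.03),("yellow",.09,.105)):
        p=colpts(f,c,lo,hi); print(n,c,len(p),p.mean(0).round(4) if len(p) else'', np.ptp(p,0).round(3) if len(p) else'')
    near=ok&(np.hypot(P[...,0]-.58,P[...,1]+.05)<.3)
    # plate
    m=near&(abs(P[...,2]-.012)<.004)
    m=cv2.morphologyEx(m.astype(np.uint8),cv2.MORPH_OPEN,np.ones((3,3)))>0
    r=cv2.minAreaRect(P[m][:,:2].astype(np.float32)*1000); print("plate",r)
    m=near&(abs(P[...,2]-.097)<.004); m=cv2.morphologyEx(m.astype(np.uint8),cv2.MORPH_OPEN,np.ones((5,5)))>0
    r=cv2.minAreaRect(P[m][:,:2].astype(np.float32)*1000); print("head",r,np.median(P[m][:,2]))
    # ball/hub
    m=near&(np.hypot(P[...,0]-.608,P[...,1]+.165)<.03)&(P[...,2]>.055); print("hub",P[m].mean(0).round(4),((P[m].max(0)+P[m].min(0))/2).round(4))
    for l in("white_lid","grey_lid"):
        for d in spot_point(f,l)[:3]: print(l,np.round(d["location"],4))
    if n=="top": cv2.imwrite("pics/top2.png",cv2.resize(f["image"][140:280,195:385],None,fx=4,fy=4,interpolation=cv2.INTER_CUBIC))
E
```

```text
scene orange 95 [ 0.4983 -0.1787  0.0878] [0.037 0.031 0.013]
scene blue 129 [ 0.7245 -0.149   0.088 ] [0.036 0.034 0.011]
scene green 65 [0.5292 0.0399 0.1178] [0.027 0.038 0.015]
scene yellow 54 [ 0.5947 -0.0674  0.0137] [0.014 0.093 0.006]
scene yellow 27 [0.5841 0.0102 0.0992] [0.014 0.048 0.004]
plate ((578.7862548828125, -97.07591247558594), (311.9189758300781, 418.6263732910156), 7.485503196716309)
head ((579.88818359375, 45.292442321777344), (249.38388061523438, 128.2917022705078), 7.004295825958252) 0.09800737646622641
hub [ 0.6111 -0.166   0.0608] [ 0.6082 -0.1649  0.0632]
white_lid [ 0.6225 -0.2756  0.0862]
white_lid [ 0.7615  0.0211 -0.0027]
grey_lid [ 0.5908 -0.0506  0.0881]
top orange 17 [ 0.4895 -0.1739  0.0865] [0.033 0.031 0.009]
top blue 125 [ 0.7194 -0.1476  0.0882] [0.034 0.034 0.013]
top green 117 [0.5227 0.0424 0.1183] [0.03  0.028 0.022]
top yellow 5 [ 0.5871 -0.026   0.0121] [0.006 0.003 0.007]
top yellow 48 [0.5828 0.0073 0.0983] [0.01  0.046 0.012]
plate ((597.89990234375, -92.64559936523438), (270.4222717285156, 416.9110412597656), 7.615952968597412)
head ((577.586181640625, 47.98912811279297), (245.0774688720703, 123.98651123046875), 9.014102935791016) 0.09711572796780618
hub [ 0.6072 -0.1634  0.0606] [ 0.6085 -0.1656  0.0645]
white_lid [ 0.6266 -0.2781  0.085 ]
grey_lid [ 0.6075 -0.16    0.0479]
grey_lid [ 0.5909 -0.044   0.0874]
```

View pics/top2.png

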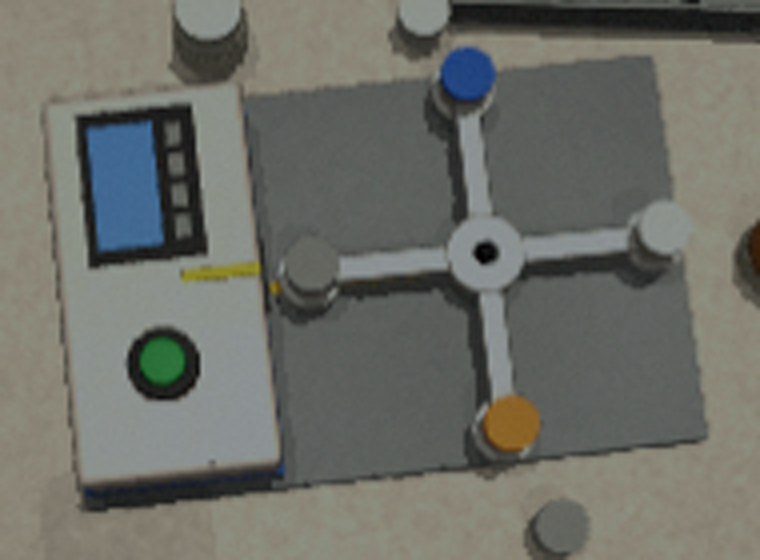

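>>> step_arm(slide=[[0.09,-0.04,0],[0.185,-0.083,0],[0.28,-0.126,0],[0.37,-0.168,0],[0.465,-0.21,0],[0.56,-0.25,0],[0.65,-0.294,0],[0.743,-0.336,0]], delta_rot=[[0,0,-0.019],[0,0,-0.038],[0,0,-0.057],[0,0,-0.076],[0,0,-0.095],[0,0,-0.114],[0,0,-0.133],[0,0,-0.15]], hand=[0,0,0,0,0,0,0,0])

```text
clock: 2.57
tool_pos: [0.4057, -0.4053, 0.2316]
tool_rot: [3.141, 0.0, 1.186]
contact_force: [0.9, 0.7, 0.0]
width: -0.0002
finger_force: 0.0
```

```bash
cat >> h.py <<'E'
def to(x,y,z,yawdeg):
    s=manip.read_state(); T=R.from_euler("xyz",s["tool_rot"]); d=T.inv().apply(np.array([x,y,z])-s["tool_pos"])
    D=(T.inv()*R.from_euler("xyz",[np.pi,0,np.radians(yawdeg)])).as_rotvec()
    print("t",round(s["clock"],2),"pos",s["tool_pos"].round(4),"yaw",np.degrees(s["tool_rot"][2]).round(1),"w",round(s["width"],3),"F",s["contact_force"].round(1))
    print("slide",(d/.4).round(4),"mm",(d*1000).round(1),"rot",(D/2/np.pi).round(4))
E
python3 -c "
from h import *
to(.661,-.206,.15,122)"
```

```text
t 2.57 pos [ 0.4057 -0.4053  0.2316] yaw 67.9 w -0.0 F [0.9 0.7 0. ]
slide [0.7015 0.4044 0.204 ] mm [280.6 161.8  81.6] rot [ 1.000e-04  1.000e-04 -1.502e-01]
```

>>> step_arm(slide=[[0.088,0.05,0.01],[0.175,0.101,0.03],[0.263,0.152,0.05],[0.35,0.202,0.08],[0.438,0.253,0.1],[0.526,0.303,0.12],[0.614,0.354,0.14],[0.7,0.404,0.16]], delta_rot=[[0,0,-0.019],[0,0,-0.038],[0,0,-0.057],[0,0,-0.076],[0,0,-0.095],[0,0,-0.114],[0,0,-0.133],[0,0,-0.15]], hand=[0,0,0,0,0,0,0,0])

```text
clock: 3.23
tool_pos: [0.6619, -0.2077, 0.1669]
tool_rot: [3.142, 0.0, 2.129]
contact_force: [0.1, -0.3, 1.0]
width: 0.0002
finger_force: 0.0
```

```bash
python3 -c "
from h import *
f=grab_frame('wrist'); cv2.imwrite('pics/w1.png',f['image'])
for p in ('orange_lid','hub','white_lid','blue_lid','grey_lid','read_point'): print(p,[(np.round(d['location'],3).tolist(),round(d['confidence'],2)) for d in spot_point(f,p)[:2]])
to(.661,-.206,.03,122)"
```

```text
orange_lid [([0.493, -0.178, 0.09], 0.97)]
hub [([0.611, -0.159, 0.047], 0.74), ([0.624, -0.28, 0.044], 0.58)]
white_lid [([0.623, -0.274, 0.092], 0.97)]
blue_lid [([0.719, -0.152, 0.084], 0.73)]
grey_lid []
read_point [([0.773, -0.122, -0.001], 0.16)]
t 3.58 pos [ 0.6599 -0.2104  0.1679] yaw 121.5 w 0.0 F [-0.3 -0.4  0.4]
slide [0.0082 0.0079 0.3449] mm [  3.3   3.2 137.9] rot [ 0.      0.0001 -0.0013]
```

View pics/w1.png

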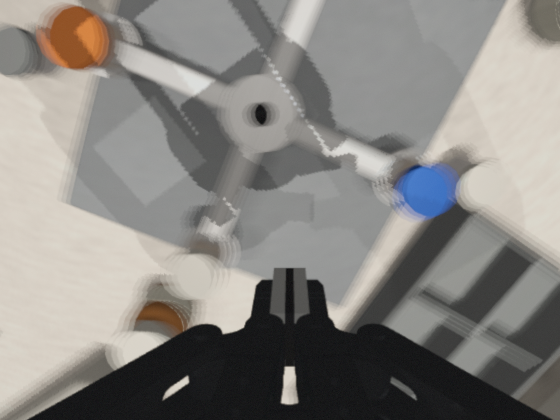

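>>> step_arm(slide=[[0.008,0.008,0.05],[0.008,0.008,0.1],[0.008,0.008,0.15],[0.008,0.008,0.2],[0.008,0.008,0.25],[0.008,0.008,0.3],[0.008,0.008,0.345],[0.008,0.008,0.345]], delta_rot=[[0,0,0],[0,0,0],[0,0,0],[0,0,0],[0,0,0],[0,0,0],[0,0,0],[0,0,0]], hand=[0,0,0,0,0,0,0,0])

```text
clock: 4.25
tool_pos: [0.6578, -0.2052, 0.0252]
tool_rot: [-3.137, -0.006, 2.12]
contact_force: [-1.3, 1.5, -0.4]
width: 0.0003
finger_force: 0.0
```

```bash
python3 -c "
from h import *
f=grab_frame('wrist'); cv2.imwrite('pics/w2.png',f['image'])
to(.661,-.206,.03,122)
s=manip.read_state();T=R.from_euler('xyz',s['tool_rot']);H=np.array([.608,-.165,s['tool_pos'][2]]);p=s['tool_pos']
print(np.hypot(*(p-H)[:2]),np.degrees(np.arctan2(*(p-H)[1::-1])))
for a in np.arange(1,9)*4.0:
    q=H+R.from_euler('z',-a,degrees=True).apply(p-H); print((T.inv().apply(q-p)/.4).round(4),round(a/360,4))
"
```

```text
t 4.3 pos [ 0.6591 -0.2055  0.0273] yaw 121.5 w -0.0 F [-0.4 -0.   0.8]
slide [-0.0036  0.0034 -0.0067] mm [-1.5  1.4 -2.7] rot [-0.0004 -0.0006 -0.0014]
0.0651559114194234 -38.39973822976697
[-0.0035 -0.0108  0.    ] 0.0111
[-0.0063 -0.0218  0.    ] 0.0222
[-0.0083 -0.033   0.0001] 0.0333
[-0.0095 -0.0443  0.0001] 0.0444
[-0.0099 -0.0557  0.0001] 0.0556
[-0.0095 -0.0671  0.0001] 0.0667
[-0.0084 -0.0784  0.0002] 0.0778
[-0.0064 -0.0896  0.0002] 0.0889
```

>>> step_arm(slide=[[-0.0035,-0.0108,-0.002],[-0.0063,-0.0218,-0.004],[-0.0083,-0.033,-0.005],[-0.0095,-0.0443,-0.005],[-0.0099,-0.0557,-0.005],[-0.0095,-0.0671,-0.005],[-0.0084,-0.0784,-0.005],[-0.0064,-0.0896,-0.005]], delta_rot=[[0,0,0.0111],[0,0,0.0222],[0,0,0.0333],[0,0,0.0444],[0,0,0.0556],[0,0,0.0667],[0,0,0.0778],[0,0,0.0889]], hand=[0,0,0,0,0,0,0,0])

```text
clock: 4.97
tool_pos: [0.6335, -0.2276, 0.0344]
tool_rot: [3.137, 0.002, 1.559]
contact_force: [0.1, -1.6, -0.2]
width: -0.0003
finger_force: 0.4
```

```bash
cat >> h.py <<'E'
def lids(n):
    f=grab_frame(n); o=[]
    for p in('orange_lid','blue_lid','white_lid','grey_lid'):
        for d in spot_point(f,p)[:3]:
            l=d["location"]; r=np.hypot(l[0]-.608,l[1]+.165)
            if abs(r-.115)<.012 and abs(l[2]-.088)<.008: o.append((p,np.round(np.degrees(np.arctan2(l[1]+.165,l[0]-.608)),1),round(d["confidence"],2)))
    print(n,o); return f
def fing():
    s=manip.read_state();d=s['tool_pos']-[.608,-.165,0]
    print(s['clock'],'r',np.hypot(*d[:2]).round(4),'ang',np.degrees(np.arctan2(d[1],d[0])).round(1),'yaw',np.degrees(s['tool_rot'][2]).round(1),'z',d[2].round(4),s['contact_force'].round(1))
E
python3 -c "
from h import *
fing();lids('scene');lids('top');fing()"
```

```text
4.9667 r 0.0676 ang -67.8 yaw 89.3 z 0.0344 [ 0.1 -1.6 -0.2]
scene [('blue_lid', np.float64(3.9), 0.82), ('white_lid', np.float64(-85.9), 0.67), ('grey_lid', np.float64(93.6), 0.58)]
top [('blue_lid', np.float64(5.0), 0.7), ('white_lid', np.float64(-86.2), 0.44), ('grey_lid', np.float64(95.3), 0.64)]
5.4667 r 0.0656 ang -68.1 yaw 89.7 z 0.0314 [ 0.2 -1.   0.2]
```

>>> step_arm(slide=[[-0.0035,-0.0108,0],[-0.0063,-0.0218,0],[-0.0083,-0.033,0],[-0.0095,-0.0443,0],[-0.0099,-0.0557,0],[-0.0095,-0.0671,0],[-0.0084,-0.0784,0],[-0.0064,-0.0896,0]], delta_rot=[[0,0,0.0111],[0,0,0.0222],[0,0,0.0333],[0,0,0.0444],[0,0,0.0556],[0,0,0.0667],[0,0,0.0778],[0,0,0.0889]], hand=[0,0,0,0,0,0,0,0])

```text
clock: 6.13
tool_pos: [0.5967, -0.2287, 0.0316]
tool_rot: [3.14, 0.0, 1.003]
contact_force: [1.4, -2.3, 0.4]
width: 0.0
finger_force: 0.6
```

```bash
python3 -c "
from h import *
fing();f=lids('top');fing();cv2.imwrite('pics/t3.png',f['image'])"
```

```text
6.1333 r 0.0647 ang -100.0 yaw 57.4 z 0.0316 [ 1.4 -2.3  0.4]
top [('orange_lid', np.float64(152.3), 0.74), ('blue_lid', np.float64(-26.5), 0.6), ('white_lid', np.float64(-117.9), 0.43), ('grey_lid', np.float64(63.2), 0.47)]
6.3833 r 0.0642 ang -100.2 yaw 57.7 z 0.0312 [ 0.1  0.1 -0.9]
```

>>> step_arm(slide=[[-0.0035,-0.0108,0],[-0.0063,-0.0218,0],[-0.0083,-0.033,0],[-0.0095,-0.0443,0],[-0.0099,-0.0557,0],[-0.0095,-0.0671,0],[-0.0084,-0.0784,0],[-0.0064,-0.0896,0]], delta_rot=[[0,0,0.0111],[0,0,0.0222],[0,0,0.0333],[0,0,0.0444],[0,0,0.0556],[0,0,0.0667],[0,0,0.0778],[0,0,0.0889]], hand=[0,0,0,0,0,0,0,0])

```text
clock: 7.05
tool_pos: [0.565, -0.2116, 0.0315]
tool_rot: [3.14, 0.0, 0.445]
contact_force: [-0.6, -1.7, -0.1]
width: -0.0003
finger_force: 0.7
```

```bash
python3 -c "
from h import *
fing();f=lids('top');lids('scene');fing()
s=manip.read_state();T=R.from_euler('xyz',s['tool_rot']);H=np.array([.608,-.165,s['tool_pos'][2]]);p=s['tool_pos']
for a in np.arange(1,9)*2.25:
    q=H+R.from_euler('z',-a,degrees=True).apply(p-H); print((T.inv().apply(q-p)/.4).round(4),round(a/360,4))
"
```

```text
7.05 r 0.0634 ang -132.7 yaw 25.5 z 0.0315 [-0.6 -1.7 -0.1]
top [('orange_lid', np.float64(121.1), 0.44), ('blue_lid', np.float64(-60.9), 0.53), ('white_lid', np.float64(119.7), 0.39), ('grey_lid', np.float64(32.2), 0.48)]
scene [('orange_lid', np.float64(117.2), 0.45), ('blue_lid', np.float64(-61.7), 0.83), ('white_lid', np.float64(-154.2), 0.43), ('grey_lid', np.float64(28.7), 0.83)]
7.55 r 0.0632 ang -132.9 yaw 25.6 z 0.0313 [-0.8 -0.4 -0.2]
[-0.0022 -0.0058 -0.    ] 0.0062
[-0.0041 -0.0117 -0.    ] 0.0125
[-0.0058 -0.0177 -0.    ] 0.0188
[-0.0072 -0.0237 -0.    ] 0.025
[-0.0084 -0.0298 -0.    ] 0.0312
[-0.0094 -0.0359 -0.    ] 0.0375
[-0.0102 -0.0421 -0.    ] 0.0438
[-0.0106 -0.0483 -0.    ] 0.05
```

>>> step_arm(slide=[[-0.002,-0.0058,0],[-0.004,-0.0117,0],[-0.0055,-0.0177,0],[-0.007,-0.0237,0],[-0.008,-0.0298,0],[-0.009,-0.0359,0],[-0.0095,-0.0421,0],[-0.0095,-0.0483,0]], delta_rot=[[0,0,0.0062],[0,0,0.0125],[0,0,0.0188],[0,0,0.025],[0,0,0.0312],[0,0,0.0375],[0,0,0.0438],[0,0,0.05]], hand=[0,0,0,0,0,0,0,0])

```text
clock: 8.22
tool_pos: [0.5529, -0.1959, 0.0314]
tool_rot: [3.141, 0.0, 0.131]
contact_force: [-0.5, -1.1, 0.8]
width: 0.0001
finger_force: 0.6
```

```bash
python3 -c "
from h import *
fing();f=lids('top');g=lids('scene');fing()
cv2.imwrite('pics/t4.png',np.hstack([cv2.resize(f['image'][140:280,195:295],None,fx=4,fy=4,interpolation=cv2.INTER_CUBIC),cv2.resize(g['image'][170:310,180:280],None,fx=4,fy=4,interpolation=cv2.INTER_CUBIC)]))
for n,h in(('top',f),('scene',g)):
    for c,lo,hi in(('orange',.084,.092),('blue',.084,.092),('yellow',.0,.03),('yellow',.094,.101)):
        p=colpts(h,c,lo,hi)
        if len(p): m=p.mean(0); print(n,c,len(p),m.round(4),np.degrees(np.arctan2(m[1]+.165,m[0]-.608)).round(1))
"
```

```text
8.2167 r 0.0632 ang -150.8 yaw 7.5 z 0.0314 [-0.5 -1.1  0.8]
top [('orange_lid', np.float64(101.9), 0.71), ('blue_lid', np.float64(-79.2), 0.44), ('grey_lid', np.float64(14.4), 0.62)]
scene [('orange_lid', np.float64(101.0), 0.71), ('blue_lid', np.float64(-81.0), 0.61), ('white_lid', np.float64(-171.4), 0.59), ('grey_lid', np.float64(11.6), 0.78)]
8.7167 r 0.0628 ang -151.0 yaw 7.6 z 0.0313 [ 0.3 -0.5  0.3]
top orange 11 [ 0.5827 -0.0476  0.0866] 102.1
top blue 58 [ 0.6331 -0.2774  0.0876] -77.4
top yellow 8 [ 0.5871 -0.0259  0.0129] 98.5
top yellow 39 [0.5831 0.0069 0.0978] 98.3
scene orange 92 [ 0.59   -0.0507  0.0883] 99.0
scene blue 123 [ 0.6302 -0.2755  0.0886] -78.7
scene yellow 55 [ 0.5946 -0.0672  0.0139] 97.8
scene yellow 28 [0.5835 0.0113 0.0986] 97.9
```

View pics/t4.png

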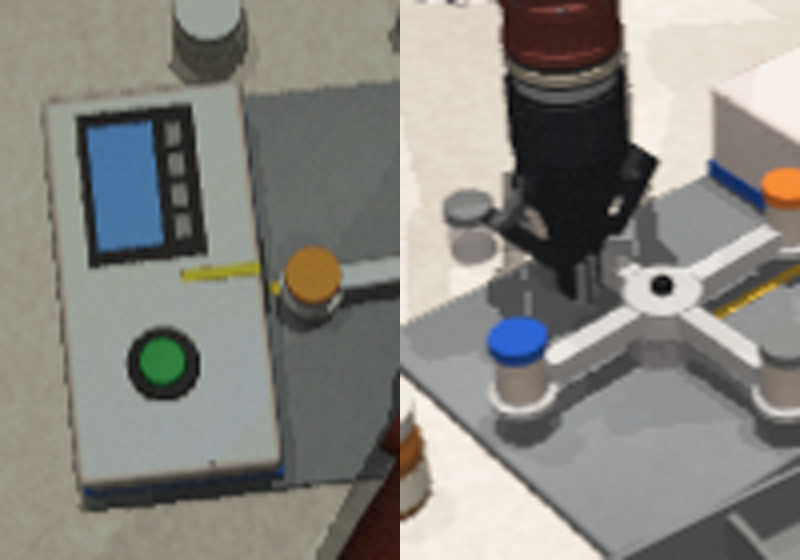

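>>> step_arm(slide=[[0,-0.002,0],[-0.001,-0.004,0],[-0.001,-0.006,0],[-0.001,-0.008,0],[-0.001,-0.008,0],[-0.001,-0.004,0],[-0.001,0.01,0],[0.0,0.035,0]], delta_rot=[[0,0,0.002],[0,0,0.004],[0,0,0.006],[0,0,0.008],[0,0,0.008],[0,0,0.008],[0,0,0.008],[0,0,0.008]], hand=[0,0,0,0,0,0,0,0])

```text
clock: 9.38
tool_pos: [0.5549, -0.2091, 0.0312]
tool_rot: [-3.141, 0.0, 0.084]
contact_force: [0.7, 0.4, -1.3]
width: -0.0002
finger_force: 0.0
```

```bash
python3 -c "
from h import *
fing();f=lids('top');g=lids('scene');fing()
for n,h in(('top',f),('scene',g)):
    for c,lo,hi in(('orange',.084,.092),('blue',.084,.092)):
        p=colpts(h,c,lo,hi)
        if len(p): m=p.mean(0); print(n,c,len(p),m.round(4),np.degrees(np.arctan2(m[1]+.165,m[0]-.608)).round(1))
to(.50,-.20,.20,0)
"
```

```text
9.3833 r 0.069 ang -140.3 yaw 4.8 z 0.0312 [ 0.7  0.4 -1.3]
top [('orange_lid', np.float64(98.2), 0.58), ('grey_lid', np.float64(9.2), 0.48)]
scene [('orange_lid', np.float64(98.1), 0.52), ('blue_lid', np.float64(-83.6), 0.66), ('grey_lid', np.float64(7.5), 0.62)]
9.8833 r 0.0691 ang -140.3 yaw 4.7 z 0.0312 [-0.7 -0.1 -0.2]
top orange 16 [ 0.5953 -0.0481  0.087 ] 96.2
top blue 11 [ 0.632  -0.2826  0.0883] -78.4
scene orange 92 [ 0.5958 -0.0495  0.0884] 96.0
scene blue 124 [ 0.6244 -0.277   0.0884] -81.7
t 9.88 pos [ 0.5548 -0.2091  0.0312] yaw 4.7 w -0.0 F [-0.7 -0.1 -0.2]
slide [-0.1347 -0.0341 -0.4219] mm [ -53.9  -13.6 -168.8] rot [-0.      0.      0.0132]
```

>>> step_arm(slide=[[0,0,-0.06],[0,0,-0.15],[0,0,-0.24],[0,-0.02,-0.32],[-0.02,-0.1,-0.37],[-0.04,-0.19,-0.41],[-0.05,-0.28,-0.45],[-0.057,-0.37,-0.475]], delta_rot=[[0,0,0],[0,0,0],[0,0,0],[0,0,0],[0,0,0],[0,0,0],[0,0,0],[0,0,0]], hand=[0,0,0,0,0,0,0,0])

```text
clock: 10.55
tool_pos: [0.5198, -0.0626, 0.2237]
tool_rot: [3.141, -0.003, 0.082]
contact_force: [0.6, 0.2, -0.1]
width: -0.0
finger_force: 0.0
```

```bash
python3 -c "
from h import *
lids('top')
for _ in range(3): g=lids('wrist')
cv2.imwrite('pics/w5.png',g['image']);fing()
for c,lo,hi in(('orange',.084,.092),('blue',.084,.092),('yellow',.0,.03),('yellow',.094,.101),('green',.09,.14)):
    p=colpts(g,c,lo,hi)
    if len(p):
        m=(p.mean(0)+0); l=cv2.fitLine(p[:,:2].astype(np.float32),cv2.DIST_L2,0,.01,.01).ravel()
        print(c,len(p),m.round(4),np.median(p[:,2]).round(4),'mid',((p.max(0)+p.min(0))/2).round(4),'dir',np.degrees(np.arctan2(l[1],l[0])).round(1))
for n in('hub','read_point','start_top'): print(n,[np.round(d['location'],4) for d in spot_point(g,n)[:2]])
"
```

```text
top [('blue_lid', np.float64(-82.4), 0.6), ('white_lid', np.float64(-172.9), 0.43), ('grey_lid', np.float64(9.0), 0.46)]
wrist [('orange_lid', np.float64(98.4), 0.95), ('white_lid', np.float64(-173.6), 0.73)]
wrist [('orange_lid', np.float64(100.0), 0.71), ('white_lid', np.float64(-172.7), 0.68)]
wrist [('orange_lid', np.float64(98.6), 0.61), ('blue_lid', np.float64(100.0), 0.72), ('white_lid', np.float64(-174.4), 0.97)]
11.55 r 0.1342 ang 131.0 yaw 4.7 z 0.2213 [ 0.2 -0.2 -0.1]
orange 1747 [ 0.5922 -0.0485  0.0884] 0.0884 mid [ 0.5924 -0.0486  0.0883] dir 78.6
yellow 17 [ 0.5877 -0.0235  0.0136] 0.0134 mid [ 0.5878 -0.0235  0.0136] dir 1.2
yellow 762 [0.5833 0.0077 0.0984] 0.0984 mid [0.5833 0.008  0.0979] dir -82.1
green 1511 [0.5245 0.0408 0.1182] 0.119 mid [0.5219 0.0442 0.1145] dir -55.0
hub [array([ 0.6114, -0.1614,  0.0446])]
read_point [array([ 0.5909, -0.0516,  0.0581])]
start_top [array([0.5215, 0.0425, 0.1212])]
```

View pics/w5.png

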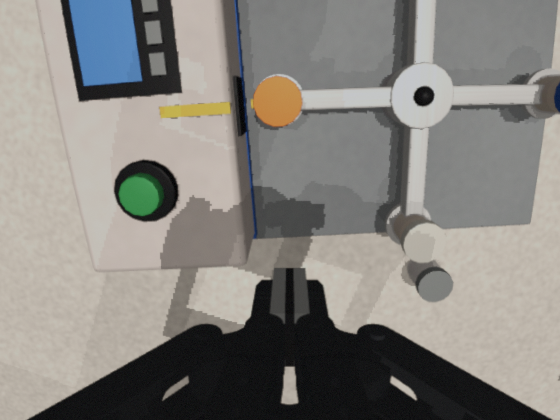

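```bash
cat > m.py <<'E'
from h import *
def meas():
    res=[]
    for _ in range(4):
        g=grab_frame('wrist'); P,ok=cloud(g)
        m=ok&(abs(P[...,2]-.088)<.0025)&(np.hypot(P[...,0]-.592,P[...,1]+.049)<.03)
        c,r=cv2.minEnclosingCircle(P[m][:,:2].astype(np.float32)*1000)
        y=colpts(g,'yellow',.094,.101); l=cv2.fitLine(y[:,:2].astype(np.float32),cv2.DIST_L2,0,.01,.01).ravel()
        m2=ok&(abs(P[...,2]-.0605)<.002)&(np.hypot(P[...,0]-.608,P[...,1]+.165)<.032)
        h,hr=cv2.minEnclosingCircle(P[m2][:,:2].astype(np.float32)*1000)
        a=np.degrees(np.arctan2(c[1]-h[1],c[0]-h[0])); b=np.degrees(np.arctan2(l[3]*1000-h[1],l[2]*1000-h[0]))
        # offset of lid from line hub->yellow
        res.append([*c,r,P[m][:,0].mean()*1000,P[m][:,1].mean()*1000,*h,hr,a,b,np.degrees(np.arctan2(-l[1],-l[0]))%180])
    print(np.round(res,1)); print(np.round(np.mean(res,0),2))
meas(); fing()
E
python3 m.py
```

```text
[[ 593.   -49.2   17.9  593.4  -49.1  608.  -165.    31.9   97.4   98.1
    97.9]
 [ 593.   -49.2   17.9  593.4  -49.1  607.9 -165.1   31.9   97.3   98.1
    97.9]
 [ 592.9  -49.1   18.   593.4  -49.1  607.9 -165.    31.9   97.4   98.1
    97.9]
 [ 592.9  -49.1   18.   593.4  -49.1  608.1 -165.    31.8   97.5   98.2
    97.9]]
[ 592.97  -49.17   17.94  593.37  -49.13  608.   -165.02   31.9    97.39
   98.14   97.92]
11.9 r 0.1342 ang 131.0 yaw 4.7 z 0.2213 [0.2 0.  0.2]
```

```bash
python3 -c "
from h import *
to(.539,-.139,.031,7.4)"
```

```text
t 11.9 pos [ 0.52   -0.0637  0.2213] yaw 4.7 w 0.0 F [0.2 0.  0.2]
slide [0.0319 0.1915 0.4759] mm [ 12.7  76.6 190.3] rot [ 0.     -0.     -0.0074]
```

>>> step_arm(slide=[[0.016,0.095,0],[0.032,0.19,0],[0.032,0.19,0.08],[0.032,0.19,0.17],[0.032,0.19,0.26],[0.032,0.19,0.35],[0.032,0.19,0.43],[0.032,0.19,0.475]], delta_rot=[[0,0,-0.0074],[0,0,-0.0074],[0,0,-0.0074],[0,0,-0.0074],[0,0,-0.0074],[0,0,-0.0074],[0,0,-0.0074],[0,0,-0.0074]], hand=[0,0,0,0,0,0,0,0])

```text
clock: 12.57
tool_pos: [0.5363, -0.1374, 0.0268]
tool_rot: [-3.139, 0.005, 0.129]
contact_force: [-0.8, -0.5, 0.4]
width: -0.0002
finger_force: 0.0
```

```bash
cat > s.py <<'E'
from h import *
r=[]
for _ in range(4):
    g=grab_frame('scene'); v=[]
    for c in('orange','blue'):
        m=colpts(g,c,.084,.092).mean(0); v.append(np.degrees(np.arctan2(m[1]+.165,m[0]-.608)))
    r.append(v)
print(np.round(r,2).tolist(),np.mean(r,0).round(2)); fing()
p=manip.read_state()['tool_pos']-[.608,-.165,0]; print('along',p[:2]@[-.9917,-.1288],'perp',p[:2]@[-.1288,.9917])
E
python3 s.py
```

```text
[[95.9, -81.71], [96.08, -81.67], [95.68, -81.76], [95.72, -81.68]] [ 95.85 -81.7 ]
12.7667 r 0.0736 ang 158.9 yaw 7.4 z 0.0318 [ 0.4 -0.2  0.5]
along 0.06472298353513564 perp 0.03513919645634312
```

>>> step_arm(slide=[[0,0.01,0],[0,0.02,0],[0,0.028,0],[0,0.033,0],[0,0.036,0],[0,0.038,0],[0,0.04,0],[0,0.04,0]], delta_rot=[[0,0,0],[0,0,0],[0,0,0],[0,0,0],[0,0,0],[0,0,0],[0,0,0],[0,0,0]], hand=[0,0,0,0,0,0,0,0])

```text
clock: 13.43
tool_pos: [0.5411, -0.1544, 0.0313]
tool_rot: [3.141, -0.0, 0.129]
contact_force: [-0.5, 1.0, -0.0]
width: -0.0
finger_force: 0.2
```

```bash
python3 s.py
```

```text
[[100.33, -76.84], [100.52, -77.23], [100.38, -77.04], [100.29, -77.03]] [100.38 -77.04]
13.6333 r 0.068 ang 170.9 yaw 7.4 z 0.0311 [-0.4  0.8 -0.2]
along 0.06517701516190988 perp 0.019291153614200054
```

>>> step_arm(slide=[[0,-0.025,0],[0,-0.025,-0.08],[0,-0.025,-0.16],[0,0.06,-0.16],[0,0.15,-0.16],[0,0.15,-0.1],[0,0.15,-0.04],[0,0.15,0]], delta_rot=[[0,0,0],[0,0,0],[0,0,0],[0,0,0],[0,0,0],[0,0,0],[0,0,0],[0,0,0.006]], hand=[0,0,0,0,0,0,0,0])

```text
clock: 14.3
tool_pos: [0.5479, -0.2134, 0.0295]
tool_rot: [-3.141, 0.001, 0.09]
contact_force: [0.1, 0.2, -1.3]
width: -0.0001
finger_force: 0.0
```

```bash
python3 s.py; python3 -c "
from h import *
to(.5527,-.1929,.0312,5.4)"
```

```text
[[100.4, -77.02], [100.71, -76.84], [100.5, -77.07], [100.24, -76.94]] [100.46 -76.97]
14.5 r 0.0765 ang -140.9 yaw 5.3 z 0.0313 [ 0.5 -0.5 -0.1]
along 0.06509585883053512 perp -0.04014570860141765
t 14.5 pos [ 0.5486 -0.2132  0.0313] yaw 5.3 w 0.0 F [ 0.5 -0.5 -0.1]
slide [ 0.0149 -0.0496  0.0002] mm [  5.9 -19.8   0.1] rot [-0.0001  0.0001 -0.0003]
```

>>> step_arm(slide=[[0.008,-0.01,0],[0.0149,-0.02,0],[0.0149,-0.03,0],[0.0149,-0.036,0],[0.0149,-0.04,0],[0.0149,-0.044,0],[0.0149,-0.0475,0],[0.0149,-0.0475,0]], delta_rot=[[0,0,0],[0,0,0],[0,0,0],[0,0,0],[0,0,0],[0,0,0],[0,0,0],[0,0,0]], hand=[0,0,0,0,0,0,0,0])

```text
clock: 15.17
tool_pos: [0.553, -0.1942, 0.0315]
tool_rot: [3.141, -0.0, 0.091]
contact_force: [0.3, -0.2, 1.0]
width: 0.0
finger_force: 0.3
```

```bash
python3 s.py
```

```text
[[97.79, -79.76], [97.52, -79.76], [97.41, -79.81], [97.71, -79.84]] [ 97.61 -79.79]
15.3667 r 0.0624 ang -152.0 yaw 5.2 z 0.0312 [ 0.8 -0.8  0.6]
along 0.058442683285526625 perp -0.021976244473963343
```

>>> step_arm(slide=[[0,-0.001,0],[0,-0.002,0],[0,-0.003,0],[0,-0.003,0],[0,0.0,0],[0,0.015,0],[0,0.035,0],[0,0.035,-0.04]], delta_rot=[[0,0,0],[0,0,0],[0,0,0],[0,0,0],[0,0,0],[0,0,0],[0,0,0],[0,0,0]], hand=[0,0,0,0,0,0,0,0])

```text
clock: 16.03
tool_pos: [0.5521, -0.2085, 0.0442]
tool_rot: [-3.139, 0.005, 0.091]
contact_force: [-1.2, 0.0, -0.4]
width: 0.0001
finger_force: 0.0
```

```bash
python3 s.py; python3 -c "
from h import *
to(.52,-.063,.2213,4.7)"
```

```text
[[97.02, -80.87], [96.81, -80.83], [96.7, -80.75], [96.43, -80.69]] [ 96.74 -80.79]
16.2333 r 0.069 ang -140.5 yaw 5.2 z 0.0477 [ 0.2  0.1 -0.2]
along 0.05847449422321079 perp -0.03665910008414402
t 16.23 pos [ 0.5547 -0.2089  0.0477] yaw 5.2 w 0.0 F [ 0.2  0.1 -0.2]
slide [-0.0528 -0.3708 -0.4343] mm [ -21.1 -148.3 -173.7] rot [ 0.0001 -0.0002  0.0014]
```

>>> step_arm(slide=[[0,0,-0.06],[0,0,-0.15],[0,0,-0.24],[0,-0.02,-0.32],[-0.02,-0.1,-0.37],[-0.04,-0.19,-0.4],[-0.05,-0.28,-0.434],[-0.053,-0.37,-0.434]], delta_rot=[[0,0,0],[0,0,0],[0,0,0],[0,0,0],[0,0,0],[0,0,0],[0,0,0],[0,0,0.0014]], hand=[0,0,0,0,0,0,0,0])

```text
clock: 16.9
tool_pos: [0.5202, -0.062, 0.2238]
tool_rot: [3.14, -0.005, 0.081]
contact_force: [1.4, 1.3, 1.0]
width: 0.0001
finger_force: 0.0
```

```bash
sleep 0; python3 -c "
from h import *
for _ in range(3): grab_frame('wrist')"; python3 m.py;  python3 -c "
from h import *
g=grab_frame('wrist');P,ok=cloud(g)
p=colpts(g,'green',.112,.125);c,r=cv2.minEnclosingCircle(p[:,:2].astype(np.float32)*1000);print('green',c,r,np.median(p[:,2]))
to(.522,.044,.15,4.7)"
```

```text
[[ 591.   -49.4   17.9  591.4  -49.4  607.9 -165.    31.9   98.3   98.1
    97.7]
 [ 591.1  -49.4   18.   591.4  -49.4  608.1 -165.    31.9   98.4   98.2
    98. ]
 [ 591.3  -49.5   17.9  591.4  -49.4  607.9 -165.    31.9   98.1   98.1
    97.9]
 [ 591.2  -49.3   17.9  591.4  -49.4  608.  -164.9   31.9   98.3   98.1
    97.9]]
[ 591.16  -49.39   17.92  591.4   -49.39  607.98 -164.99   31.93   98.28
   98.14   97.89]
17.25 r 0.1345 ang 131.2 yaw 4.7 z 0.22 [-0.  -0.9  0.1]
green (523.1298828125, 41.91838073730469) 15.216752052307129 0.11900716242131072
t 17.3 pos [ 0.5196 -0.0639  0.2201] yaw 4.6 w -0.0 F [-0.5 -0.4 -0.9]
slide [ 0.0281 -0.2682  0.1754] mm [  11.3 -107.3   70.1] rot [-0.      0.0002 -0.0002]
```

>>> step_arm(slide=[[0.008,-0.07,0],[0.015,-0.15,0.0],[0.022,-0.22,0.03],[0.03,-0.2635,0.08],[0.03,-0.2635,0.13],[0.03,-0.2635,0.18],[0.03,-0.2635,0.22],[0.03,-0.2635,0.22]], delta_rot=[[0,0,0],[0,0,0],[0,0,0],[0,0,0],[0,0,0],[0,0,0],[0,0,0],[0,0,0]], hand=[0,0,0,0,0,0,0,0])

```text
clock: 17.97
tool_pos: [0.5203, 0.0426, 0.1282]
tool_rot: [-3.141, 0.008, 0.081]
contact_force: [0.0, -1.2, -0.0]
width: 0.0001
finger_force: 0.0
```

```bash
python3 -c "
from h import *
grab_frame('scene');grab_frame('top');to(.523,.042,.112,4.7)"
```

```text
t 18.07 pos [0.5227 0.0425 0.1323] yaw 4.7 w 0.0 F [ 0.3 -0.   0.3]
slide [0.0008 0.0013 0.0507] mm [ 0.3  0.5 20.3] rot [-0.      0.0003 -0.0001]
```

>>> step_arm(slide=[[0,0,0.012],[0,0,0.024],[0,0,0.032],[0,0,0.037],[0,0,0.041],[0,0,0.045],[0,0,0.047],[0,0,0.047]], delta_rot=[[0,0,0],[0,0,0],[0,0,0],[0,0,0],[0,0,0],[0,0,0],[0,0,0],[0,0,0]], hand=[0,0,0,0,0,0,0,0])

```text
clock: 18.73
tool_pos: [0.5231, 0.0431, 0.1145]
tool_rot: [3.141, -0.001, 0.083]
contact_force: [-1.3, -1.2, 4.0]
width: -0.0003
finger_force: 1.6
```

```bash
python3 -c "
from h import *
for _ in range(3):
    grab_frame('top');to(.523,.042,.112,4.7)"
```

```text
t 18.78 pos [0.5232 0.0431 0.1146] yaw 4.7 w -0.0 F [-0.8 -0.7  3.2]
slide [-0.0006  0.0027  0.0065] mm [-0.2  1.1  2.6] rot [ 0.0001 -0.0001  0.0001]
t 18.83 pos [0.5232 0.0431 0.1146] yaw 4.7 w 0.0 F [-0.9 -1.6  2.8]
slide [-0.0006  0.0026  0.0065] mm [-0.3  1.1  2.6] rot [ 0.0001 -0.0001  0.0001]
t 18.88 pos [0.5231 0.0431 0.1145] yaw 4.7 w 0.0 F [ 0.3 -1.3  4.8]
slide [-0.0006  0.0027  0.0063] mm [-0.2  1.1  2.5] rot [ 0.0001 -0.0001  0.0001]
```

Force around 3–4 N: nearly down. I'll go on in half-millimetre steps until it hits the stop.

>>> step_arm(slide=[[0,0,0.001],[0,0,0.002],[0,0,0.003],[0,0,0.004],[0,0,0.005],[0,0,0.006],[0,0,0.006],[0,0,0.006]], delta_rot=[[0,0,0],[0,0,0],[0,0,0],[0,0,0],[0,0,0],[0,0,0],[0,0,0],[0,0,0]], hand=[0,0,0,0,0,0,0,0])

```text
clock: 19.55
tool_pos: [0.5232, 0.0431, 0.1129]
tool_rot: [3.141, -0.0, 0.083]
contact_force: [-3.0, -3.0, 8.9]
width: -0.0
finger_force: 4.4
```

```bash
python3 -c "
from h import *
for _ in range(3):
    grab_frame('top');to(.523,.042,.112,4.7)"
```

```text
t 19.6 pos [0.5232 0.0431 0.1129] yaw 4.7 w -0.0 F [-3.2 -2.2  9.1]
slide [-0.0007  0.0027  0.0023] mm [-0.3  1.1  0.9] rot [ 0.0001 -0.0001  0.0001]
t 19.65 pos [0.5232 0.0431 0.1129] yaw 4.7 w -0.0 F [-3.  -1.8  8.7]
slide [-0.0007  0.0027  0.0023] mm [-0.3  1.1  0.9] rot [ 0.0001 -0.0001  0.0001]
t 19.7 pos [0.5232 0.0431 0.1129] yaw 4.7 w -0.0 F [-3.2 -2.4  9.5]
slide [-0.0007  0.0027  0.0024] mm [-0.3  1.1  0.9] rot [ 0.0001 -0.0001  0.0001]
```

>>> step_arm(slide=[[0,0,-0.005],[0,0,-0.02],[0,0,-0.05],[0,0,-0.1],[0,0.05,-0.17],[0,0.13,-0.22],[0,0.2,-0.255],[-0.03,0.265,-0.27]], delta_rot=[[0,0,0],[0,0,0],[0,0,0],[0,0,0],[0,0,0],[0,0,0],[0,0,0],[0,0,0]], hand=[0,0,0,0,0,0,0,0])

```text
clock: 20.37
tool_pos: [0.5216, -0.0645, 0.2234]
tool_rot: [3.141, -0.005, 0.084]
contact_force: [1.0, -0.3, 0.5]
width: -0.0002
finger_force: 0.0
```

```bash
python3 -c "
from h import *
for _ in range(3): g=grab_frame('wrist')
p=colpts(g,'green',.1,.125);print('green z',np.median(p[:,2]))"; python3 m.py
```

```text
green z 0.11894193858042347
[[ 591.1  -49.2   17.9  591.4  -49.4  608.1 -165.1   31.9   98.4   98.2
    97.9]
 [ 591.2  -49.3   17.9  591.4  -49.4  608.  -165.    32.    98.3   98.1
    98. ]
 [ 591.2  -49.3   18.   591.4  -49.4  607.9 -165.    31.9   98.2   98.1
    97.9]
 [ 591.3  -49.5   17.8  591.4  -49.4  608.  -165.    32.    98.2   98.2
    97.9]]
[ 591.2   -49.32   17.91  591.38  -49.42  608.   -165.01   31.92   98.26
   98.16   97.91]
20.7167 r 0.1358 ang 130.8 yaw 4.8 z 0.2188 [ 0.4 -0.  -0.7]
```

```bash
python3 -c "
from rig import manip
print(manip.finish_job())"
```

```text
the job is handed in; nothing more can be done
None
```

The orange cup stands in front of the reader window, within about 0.5 mm of the yellow index line; the start button was then pressed to its stop (about 9 N) and sprang back, and the job was handed in at about 21 s with the arm clear.

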